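# Reset the air throttle of the compact-mirror press

## Robot

A 6-joint arm with a two-finger parallel gripper is mounted at the origin on the work surface. World frame = base frame: x ahead of the robot, y to its left, z up, the work surface at z = 0. Lengths are in m, angles in degrees, forces in N, time in s.
With the tool pointing down it reaches from about 0.375 to 0.75 m from the base axis. Payload 9 kg.
Tool frame: the origin (TCP) lies on the centre line of the jaws, within the pads' length; the fingertips stand 14 mm ahead of it and the grasp point (between the pads) lies 5 mm behind it (arm.tips_ahead is the distance from the TCP to the fingertips, in m); z points along the fingers, y is the direction in which the jaws open and shut (so a half turn about z gives the same grasp; the last joint's range is limited). The gripper opens to 85 mm and grips with 20 to 120 N. Pads are 22 mm wide; open, the fingers measure 114 mm over their backs; the gripper's body (76 mm by 85 mm) begins 54 mm behind the grasp point. The pads swing forward as they close: fully open they stand 13 mm farther back than shut.
Start: joints at [62.47, 5.964, 5.575, 89.605, 0, 77.527], TCP at [0.156, 0.579, 0.245] pointing down, gripper open.
Joint ranges: [-171.21, 171.21], [-48.23, 106.86], [-62.78, 66.21], [-105.2, 120.99], [-86.42, 89.51], [-180, 180]. Speed limits (degrees/s): [127.2, 127.2, 147.25, 180, 180, 180].

## Interface

Orientations are given as a 3x3 rotation matrix whose columns are the frame's x, y, z axes.
In Python, from bench import status, vision, finish_job, arm gives the robot as it stands.
- The arm moves only by the tool drive_tool, never from a script. Its argument "steps" is a list of rows, each an object of numbers: "gripper": the finger opening in mm, from 0 to 85.4; "x", "y", "z": the shift along the tool's x, y, z in mm; "rx", "ry", "rz": the turn, a rotation vector about the tool's x, y, z in degrees. In form: [{"gripper": .., "x": .., "y": .., "z": .., "rx": .., "ry": .., "rz": ..}, ...]. A call has 1 to 12 rows; each row shifts and turns the commanded pose from where the row before left it, along the tool's axes as they then stand; what a row does not reach is not made up. A row lasts 1/12 s, in which the tool goes at most 41.7 mm and 7.16 degrees, less where a joint would pass 70% of its speed; a pose out of reach is approached as far as the arm can. A call with a gripper value outside its range is refused whole. The fingers move at their own pace and stop on an object; "force" is the grip in N (left out, the last holds). Time passes only in rows, so rows that do not move let the fingers close. It gives the time, the measured TCP pose, the force and the opening at its end, in the units of the state.
- status.state(): the state, without advancing time (a new reading comes with each control period).
- vision.camera(name): name is "scene" or "top" or "wrist"; returns (picture, depth): 384x512x3 uint8, red, green, blue; 384x512 float32, m along the optical axis (not along the pixel's ray), 0 where there is no reading.
- vision.calibration(name): a dict with "fx", "fy", "cx", "cy" (pixels), "eye" and "orientation" of the camera in the world. Camera axes: x right, y up, looking along -z (the intrinsics and any distortion apply to the point x, -y, -z); pixel columns grow to the right and rows downward; lengths in m; the calibration is good to about 2 mm. A picture is of the moment at which its call begins: read the wrist's pose just before it. calibration takes no time and is no camera call; for the wrist camera it gives the pose at the moment of the call.
- finish_job(): hands the job in, once; it reports no verdict.
Trained networks look in the newest picture that a camera, given by its name, has taken for a name from the list of things; names that differ only in an ending like _2 or _b are one class to them, and where a whole thing is asked for, a point or a joint stands for the part that bears it (a point fixed in the world has none). Each returns a list of dicts, best first, with "p" (0 to 1); they miss things now and then, are a little off and sometimes report something else, mostly with a low value. They report only what shows in the picture. A call takes as long as a camera call.
- vision.boxes_of(name, camera): "bbox" ([left, top, width, height] in pixels, round what is visible of it).
The state is a dict: "clock": time; "joint_pos": joint angles; "dq": joint speeds; "effort": joint torques, N m; "position": TCP position; "orientation": TCP orientation; "ft_force": force on the tool from outside, world axes, zero at the start; "moment": the same for the moment, N m; "finger_gap": opening from 0.0 (shut) to 1.0 (fully open).
Only numpy, scipy, OpenCV 4.12 (cv2) and the standard library are available. Lean on these libraries where they do the work, as an engineer would, in place of code of your own. Each camera call takes 0.05 s, during which the arm holds its last target.

## Task

The air throttle of the bench press has to be reset. Take the black crank handle of the red valve wheel, wind it clockwise (seen from above) until the valve is shut against its stop, then open it anticlockwise by exactly two full turns, and finish still gripping the handle and keeping the wheel still there: do not let go at the end. Leave the pocket mirrors, the spanner and the cleaner bottle undisturbed.

Things in the scene. Friction and masses are not known exactly. Their poses are not given: they have to be found in the camera images.
- valve (a joint): Opening of the brass globe valve, rad: 0 = shut against its hard stop, grows anticlockwise seen from above; two turns from shut = 12.566, fully open 25.13. The wheel keeps its height and stays where it is left; it takes about 0.15 N m (3 to 4 N at the handle). It starts between a third of a turn and one and a half turns open.
- press: Fixed unit: valve, pipes and the blue bench press they feed. Origin on the bench under the valve stem, z up, x from the operator's side to the back. The pipe (27 mm thick, centre 58 mm up) runs along y from a floor flange at y +108 mm via the valve and a small gauge (y -160 mm, top 140 mm up) to the press (y -280 to -470, x -110 to +150 mm, 466 mm tall).
- wheel_hub (a point): Centre of the red handwheel, on the valve stem, 136 mm above the bench. The stem is vertical, the wheel level, four spokes, 102 mm across; nothing of its hub stands more than 14 mm above this point.
- handle_mid (a point): Best grip point on the axis of the black crank handle, 186 mm above the bench, 28 mm below its top. The handle is an upright round grip 22 mm across, from 146 to 214 mm above the bench, on the wheel's rim 45 mm from the stem. With the valve shut it stands on the -x side of the press's frame; it goes round anticlockwise as the joint value grows.
- crank_handle: The same black handle: origin at the centre of its lower end, 146 mm above the bench, z up along its axis. It revolves freely on its own pin, so it can be gripped from above and led round in a circle of 45 mm radius without turning the hand.
- compact0: Folded pocket mirror, chrome case with pink lid, 70 mm across, 14 mm thick, lying loose in the green tray; origin at the centre of its underside. To be left alone.
- compact1: The other pocket mirror in the green tray, same size. To be left alone.
- green_tray: Fixed green tray lined with black foam, 320 x 240 x 55 mm (x, y, z), origin at the centre of its underside, long side along its x.
- spanner: Loose steel spanner, 160 mm long, lying along its own x on the bench on the robot's side of the valve. To be left alone.
- cleaner: Loose white plastic bottle with a blue cap, 56 mm across, 130 mm tall, standing on the bench beyond the valve; origin at the centre of its underside. To be left alone.

How it is judged (in metres and radians):
On the way:
1. the valve is wound shut against its stop (value of joint valve below 0.06 rad), for 0.2 s.
At the end, for the whole second after the job is handed in: The valve, having first been shut (within 0.06 rad of its stop for 0.2 s), stands open two full turns, 12.57 rad within 0.26 rad (15 degrees), at rest, and the fingers are still closed round the crank handle (grasp point within 18 mm of its axis), pressing on it with more than 2 N (value of joint valve between 12.306 and 12.826 rad and velocity of joint valve between -0.1 and 0.1 rad/s and contact force between the fingers and crank_handle above 2 N and horizontal distance between the grasp point and handle_mid below 0.018 m); the arm keeps its last pose, push and grip.
It fails at once if a pocket mirror is moved by more than 20 mm (distance of any of compact0, compact1 from where it was at the start of the episode above 0.02 m).
It fails at once if the spanner is moved by more than 20 mm (distance of spanner from where it was at the start of the episode above 0.02 m).
It fails at once if the cleaner bottle is moved by more than 20 mm or tipped (distance of cleaner from where it was at the start of the episode above 0.02 m or angle between cleaner's own z axis and vertical above 0.35 rad).
It also fails if it takes over 61 s, if anything falls off the work surface, if the arm or the gripper's body presses on something with over 40 N, if the wrist force passes 120 N, or if a joint passes its speed limit or range.

## Working session

There is one attempt and no reset: what is moved stays moved. The work goes in short steps, Python scripts to look and compute and a tool call to move; the robot and the scene stay as the last step left them, time stands still between calls to the robot, and variables do not carry over. Pictures are saved under pics/ and viewed, and the job is handed in when it is done.

Besides the shell and the picture viewer there is one more tool, called after ">>>" as name([rows], argument=value, ...), one row to a line, values as JSON. drive_tool: Moves the arm, as the interface text tells. Its arguments: {"type":"object","properties":{"steps":{"type":"array"},"force":{"type":"number"}},"required":["steps"]}

```bash
mkdir -p pics; ls; python3 - <<'E'
from bench import status, vision, arm
import cv2
s=status.state(); print(s)
print(arm, [a for a in dir(arm) if a[0]!='_'])
for n in ("scene","top"):
    p,d=vision.camera(n); cv2.imwrite(f"pics/{n}0.png",p[:,:,::-1])
    print(n,vision.calibration(n))
    for o in ("crank_handle","wheel_hub","handle_mid","spanner","cleaner","press"):
        print(o,vision.boxes_of(o,n)[:3])
E
```

```text
pics
{'clock': 0.0, 'joint_pos': array([6.24676214e+01, 5.99836575e+00, 5.52888131e+00, 8.96034056e+01,
       1.01377902e-04, 7.75279334e+01]), 'dq': array([-0.02049216, -0.05817134, -0.0214346 , -0.07776727, -0.08765683,
       -0.14651294]), 'effort': array([ 4.21237401e-04, -5.56930983e+01,  5.03653014e+01,  1.66335760e-02,
       -2.90674388e-04, -4.32065093e-06]), 'position': array([0.15574074, 0.57913184, 0.24454238]), 'orientation': array([[-9.65652766e-01,  2.59835311e-01, -5.89630054e-04],
       [ 2.59835833e-01,  9.65652147e-01, -1.12727994e-03],
       [ 2.76470395e-04, -1.24176800e-03, -9.99999191e-01]]), 'ft_force': array([-0.4455633 ,  1.03798792, -1.0351953 ]), 'moment': array([ 0.05350796, -0.00989493, -0.01605132]), 'finger_gap': 1.002377696556772}
<Robot object at 0x7f14f2df3a10> ['Unreachable', 'tips_ahead']
scene {'fx': 487.8326005929429, 'fy': 487.8326005929429, 'cx': 252.11450798951756, 'cy': 189.42563265560904, 'eye': array([1.10120737, 0.42927833, 0.95741855]), 'orientation': array([[-0.39736465, -0.75444276,  0.52241503],
       [ 0.91758913, -0.319547
[... 639 characters left out ...]
[0.36917708, 0.21831564, 0.97183518]), 'orientation': array([[-0.16957613,  0.96106297, -0.21817859],
       [-0.98549376, -0.16688783,  0.03083029],
       [-0.0067815 ,  0.22024172,  0.97542175]])}
crank_handle [{'bbox': [368.7, 124.4, 17.5, 20.0], 'p': 0.5}]
wheel_hub [{'bbox': [331.7, 122.0, 52.4, 62.4], 'p': 0.88}]
handle_mid [{'bbox': [335.7, 127.5, 50.0, 53.1], 'p': 0.78}]
spanner [{'bbox': [308.6, 245.5, 14.6, 73.1], 'p': 0.86}]
cleaner [{'bbox': [305.2, 246.4, 17.2, 70.3], 'p': 0.74}, {'bbox': [246.8, 102.0, 24.2, 40.1], 'p': 0.65}]
press [{'bbox': [292.9, 6.9, 219.1, 200.1], 'p': 0.61}, {'bbox': [244.9, 99.8, 27.7, 39.6], 'p': 0.49}, {'bbox': [333.9, 122.8, 52.9, 59.0], 'p': 0.46}]
```

```bash
cat > h.py <<'E'
import numpy as np
def cloud(d,c):
    v,u=np.mgrid[:d.shape[0],:d.shape[1]]
    P=np.stack([(u-c['cx'])/c['fx']*d,-(v-c['cy'])/c['fy']*d,-d],-1)
    return P@np.array(c['orientation']).T+np.array(c['eye'])
E
python3 - <<'E'
from bench import vision
from h import *
import cv2
for n in ("scene","top"):
    p,d=vision.camera(n); np.savez(f"{n}.npz",p=p,d=d)
    W=cloud(d,vision.calibration(n)); np.save(n+"W.npy",W)
    hsv=cv2.cvtColor(p,cv2.COLOR_RGB2HSV)
    red=((hsv[...,0]<8)|(hsv[...,0]>172))&(hsv[...,1]>130)&(hsv[...,2]>60)&(d>0)
    m=red&(abs(W[...,2]-.136)<.02)
    w=W[m]; print(n,m.sum(), w.mean(0),w.min(0),w.max(0), np.percentile(w,[2,98],axis=0))
    hm=(np.linalg.norm(W[...,:2]-(w[:,:2].min(0)+w[:,:2].max(0))/2,axis=-1)<.075)&(W[...,2]>.16)&(W[...,2]<.23)
    q=W[hm];print('handle',hm.sum(),q.mean(0),q.min(0),q.max(0)); t=q[q[:,2]>.208]; print(t.mean(0),len(t))
    vv,uu=np.where(hm);print(uu.min(),uu.max(),vv.min(),vv.max())
    big=cv2.resize(p,(768,576)); cv2.imwrite(f"pics/{n}1.png",big[:,:,::-1])
E
```

```text
scene 592 [ 0.60213361 -0.02663584  0.14062034] [ 0.55134496 -0.08202089  0.13423761] [0.64999222 0.01739369 0.14721684] [[ 0.55434322 -0.07547267  0.1360765 ]
 [ 0.64606182  0.01364525  0.14477676]]
handle 237 [ 0.63379055 -0.0595998   0.19344628] [ 0.62080534 -0.07232051  0.16088353] [ 0.6419101  -0.05191335  0.21697531]
[ 0.63118116 -0.0622681   0.21232655] 69
119 134 143 166
top 838 [ 0.59340303 -0.03018479  0.14025369] [ 0.54756711 -0.19671209  0.12210611] [0.64517547 0.01794256 0.1466844 ] [[ 0.55051351 -0.07785255  0.13595401]
 [ 0.64189852  0.01518306  0.14404018]]
handle 202 [ 0.62672042 -0.06033629  0.19713168] [ 0.61846331 -0.07417372  0.16066776] [ 0.63948886 -0.05311406  0.2162148 ]
[ 0.62896288 -0.06314063  0.21236912] 82
368 385 123 141
```

View pics/scene1.png

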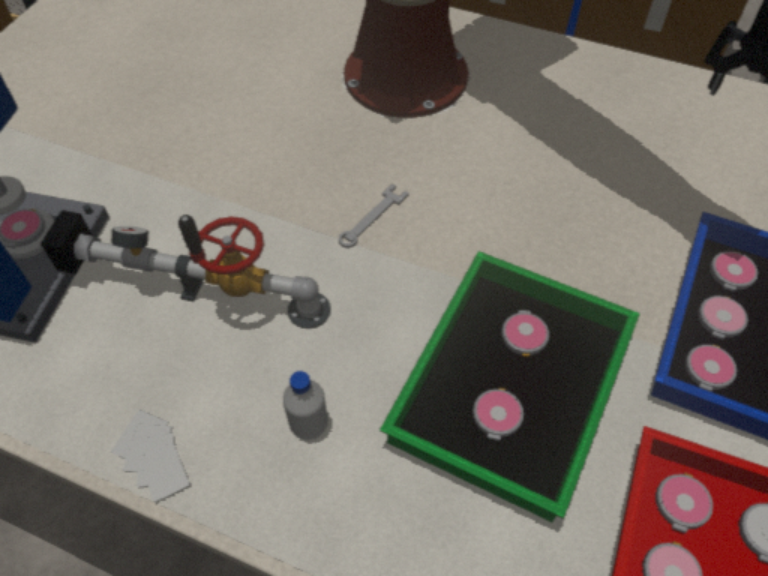

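View pics/top1.png

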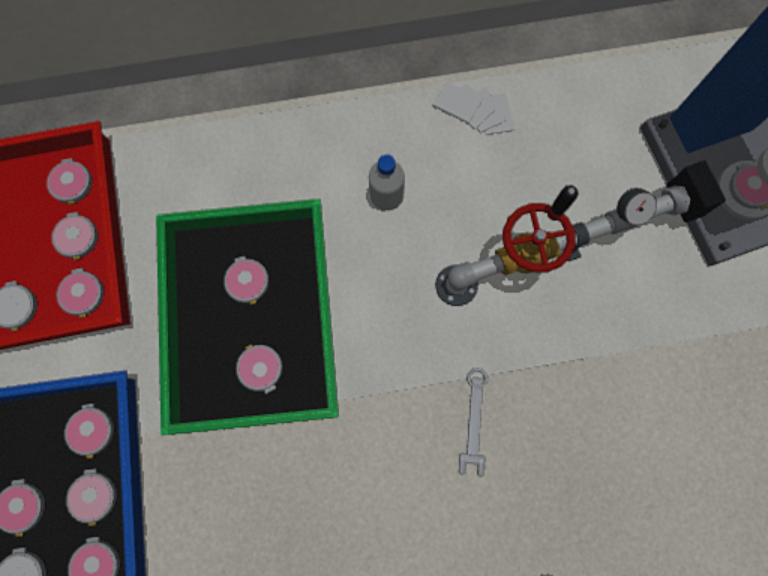

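The scene view shows the red wheel at about (230,245) with its black handle at (188,235), and the bottle at (305,405). In the top view the spanner lies at (475,420), well clear of the wheel. Next I fit the wheel centre, the handle axis and the pipe direction.

```bash
python3 - <<'E'
import numpy as np,cv2
from scipy.optimize import least_squares
cs=[]
for n in ("scene","top"):
    z=np.load(n+".npz");p,d=z['p'],z['d'];W=np.load(n+"W.npy")
    hsv=cv2.cvtColor(p,cv2.COLOR_RGB2HSV)
    m=((hsv[...,0]<8)|(hsv[...,0]>172))&(hsv[...,1]>130)&(d>0)&(abs(W[...,2]-.14)<.008)&(np.hypot(W[...,0]-.6,W[...,1]+.03)<.08)
    w=W[m]; c0=(np.percentile(w[:,:2],1,axis=0)+np.percentile(w[:,:2],99,axis=0))/2
    w=w[np.hypot(*(w[:,:2]-c0).T)>.035]
    f=least_squares(lambda q:np.hypot(w[:,0]-q[0],w[:,1]-q[1])-q[2],[*c0,.045],loss='soft_l1',f_scale=.003)
    print(n,'centre',f.x,len(w))
    # handle: fit vertical cylinder r=11
    h=(np.hypot(W[...,0]-f.x[0],W[...,1]-f.x[1])<.07)&(W[...,2]>.155)&(W[...,2]<.207)&(hsv[...,2]<110)
    q=W[h]
    g=least_squares(lambda a:np.hypot(q[:,0]-a[0],q[:,1]-a[1])-.011,[*q[:,:2].mean(0)],loss='soft_l1',f_scale=.002)
    print('handle',g.x,np.degrees(np.arctan2(*(g.x-f.x[:2])[::-1])),np.linalg.norm(g.x-f.x[:2]))
    # pipe: heights .05-.075
    c=f.x[:2]
    m=(W[...,2]>.06)&(W[...,2]<.075)&(np.hypot(W[...,0]-c[0],W[...,1]-c[1])<.15)&(hsv[...,1]<60)
    w=W[m][:,:2]; r=np.linalg.svd(w-w.mean(0))[2][0] if len(w)<4000 else None
    print('pipe',len(w),w.mean(0),r,np.degrees(np.arctan2(r[1],r[0])))
    m=(W[...,2]>.125)&(W[...,2]<.15)&(np.hypot(W[...,0]-c[0],W[...,1]-c[1])>.11)&(np.hypot(W[...,0]-c[0],W[...,1]-c[1])<.21)&(W[...,1]<c[1])
    w=W[m][:,:2];g2=np.median(w,axis=0);print('gauge',len(w),g2,np.linalg.norm(g2-c),np.degrees(np.arctan2(*(g2-c)[::-1])))
    # bottle
    m=(W[...,2]>.118)&(W[...,2]<.14)&(W[...,1]>.08)&(W[...,1]<.25)&(W[...,0]>.5)&(hsv[...,0]>100)
    print('cap',np.median(W[m],axis=0))
E
```

```text
scene centre [ 0.59998673 -0.03117099  0.04422324] 461
handle [ 0.62903228 -0.0646821 ] -49.08309307896724 0.044346798800855576
pipe 791 [ 0.60465721 -0.04178165] [-0.17954507  0.98374975] 100.34326238039819
gauge 109 [ 0.63704062 -0.18546031] 0.15867635428729351 -76.4956795537768
cap [0.74922895 0.15830072 0.12901015]
top centre [ 0.59588282 -0.03068957  0.04393336] 701
handle [ 0.63066769 -0.06480491] -44.44324923213715 0.048722106692375526
pipe 848 [ 0.59760452 -0.04161596] [ 0.17452181 -0.98465331] -79.9491683784287
gauge 133 [ 0.63360831 -0.18614083] 0.15996345680656898 -76.3589626649645
cap [0.74548507 0.15689946 0.12891612]
```

>>> drive_tool([
  {"rz": -5, "z": -5},
  {"rz": -5, "z": -5},
  {"rz": -5, "z": -5},
  {"x": -20, "y": -27},
  {"x": -20, "y": -27},
  {"x": -20, "y": -27},
  {"x": -20, "y": -27},
  {"x": -20, "y": -27},
  {"x": -20, "y": -27},
  {"x": -20, "y": -27},
  {"x": -20, "y": -27},
  {"x": -20, "y": -27},
], force=50)

```text
schema error: expected keys gripper, x, y, z, rx, ry, rz
```

>>> drive_tool([
  {"x": -20, "y": -27},
  {"x": -20, "y": -27},
  {"x": -20, "y": -27},
  {"x": -20, "y": -27},
  {"x": -20, "y": -27},
  {"x": -20, "y": -27},
  {"x": -20, "y": -27},
  {"x": -20, "y": -27},
  {"x": -20, "y": -27},
  {"x": -20, "y": -27},
  {"x": -20, "y": -27},
  {"x": -20, "y": -27},
])

```text
schema error: expected keys gripper, x, y, z, rx, ry, rz
```

>>> drive_tool([
  {"gripper": 85, "x": 0, "y": 0, "z": -5, "rx": 0, "ry": 0, "rz": -5},
  {"gripper": 85, "x": 0, "y": 0, "z": -5, "rx": 0, "ry": 0, "rz": -5},
  {"gripper": 85, "x": 0, "y": 0, "z": -5, "rx": 0, "ry": 0, "rz": -5},
  {"gripper": 85, "x": -20, "y": -27, "z": 0, "rx": 0, "ry": 0, "rz": 0},
  {"gripper": 85, "x": -20, "y": -27, "z": 0, "rx": 0, "ry": 0, "rz": 0},
  {"gripper": 85, "x": -20, "y": -27, "z": 0, "rx": 0, "ry": 0, "rz": 0},
  {"gripper": 85, "x": -20, "y": -27, "z": 0, "rx": 0, "ry": 0, "rz": 0},
  {"gripper": 85, "x": -20, "y": -27, "z": 0, "rx": 0, "ry": 0, "rz": 0},
  {"gripper": 85, "x": -20, "y": -27, "z": 0, "rx": 0, "ry": 0, "rz": 0},
  {"gripper": 85, "x": -20, "y": -27, "z": 0, "rx": 0, "ry": 0, "rz": 0},
  {"gripper": 85, "x": -20, "y": -27, "z": 0, "rx": 0, "ry": 0, "rz": 0},
  {"gripper": 85, "x": -20, "y": -27, "z": 0, "rx": 0, "ry": 0, "rz": 0},
], force=50)

```text
clock: 1.8
position: [0.3363, 0.3349, 0.2605]
orientation: [[-1.0, 0.001, 0.001], [0.001, 1.0, 0.0], [-0.001, 0.0, -1.0]]
ft_force: [0.8, 0.7, 0.4]
finger_gap: 0.994
```

>>> drive_tool([
  {"gripper": 85, "x": -24, "y": -33, "z": 0, "rx": 0, "ry": 0, "rz": 0},
  {"gripper": 85, "x": -24, "y": -33, "z": 0, "rx": 0, "ry": 0, "rz": 0},
  {"gripper": 85, "x": -24, "y": -33, "z": 0, "rx": 0, "ry": 0, "rz": 0},
  {"gripper": 85, "x": -24, "y": -33, "z": 0, "rx": 0, "ry": 0, "rz": 0},
  {"gripper": 85, "x": -24, "y": -33, "z": 0, "rx": 0, "ry": 0, "rz": 0},
  {"gripper": 85, "x": -24, "y": -33, "z": 0, "rx": 0, "ry": 0, "rz": 0},
  {"gripper": 85, "x": -24, "y": -33, "z": 0, "rx": 0, "ry": 0, "rz": 0},
  {"gripper": 85, "x": -24, "y": -33, "z": 0, "rx": 0, "ry": 0, "rz": 0},
  {"gripper": 85, "x": -24, "y": -33, "z": 0, "rx": 0, "ry": 0, "rz": 0},
  {"gripper": 85, "x": -24, "y": -33, "z": 0, "rx": 0, "ry": 0, "rz": 0},
  {"gripper": 85, "x": -24, "y": -33, "z": 0, "rx": 0, "ry": 0, "rz": 0},
  {"gripper": 85, "x": -24, "y": -33, "z": 0, "rx": 0, "ry": 0, "rz": 0},
])

```text
clock: 2.8
position: [0.6241, -0.062, 0.2603]
orientation: [[-1.0, 0.001, 0.0], [0.001, 1.0, 0.0], [-0.0, 0.0, -1.0]]
ft_force: [0.3, 0.9, -0.3]
finger_gap: 0.997
```

```bash
python3 - <<'E'
from bench import vision,status
from h import *
import cv2
c=vision.calibration("wrist");p,d=vision.camera("wrist");W=cloud(d,c);np.savez("wr.npz",p=p,d=d,W=W)
print(status.state()['position'],c['eye'])
cv2.imwrite("pics/w1.png",cv2.resize(p,(768,576))[:,:,::-1])
m=(W[...,2]>.205)&(W[...,2]<.222)&(np.hypot(W[...,0]-.63,W[...,1]+.065)<.03)
print(m.sum(),W[m].mean(0),W[m].min(0),W[m].max(0))
print(vision.boxes_of("crank_handle","wrist")[:2])
E
```

```text
[ 0.62691646 -0.06803405  0.25717029] [ 0.53989832 -0.06302587  0.38989497]
921 [ 0.62592165 -0.06556067  0.2129493 ] [ 0.61780186 -0.07595379  0.20505258] [ 0.63776168 -0.05510883  0.21767807]
[{'bbox': [232.9, 186.4, 36.0, 56.4], 'p': 0.66}]
```

View pics/w1.png

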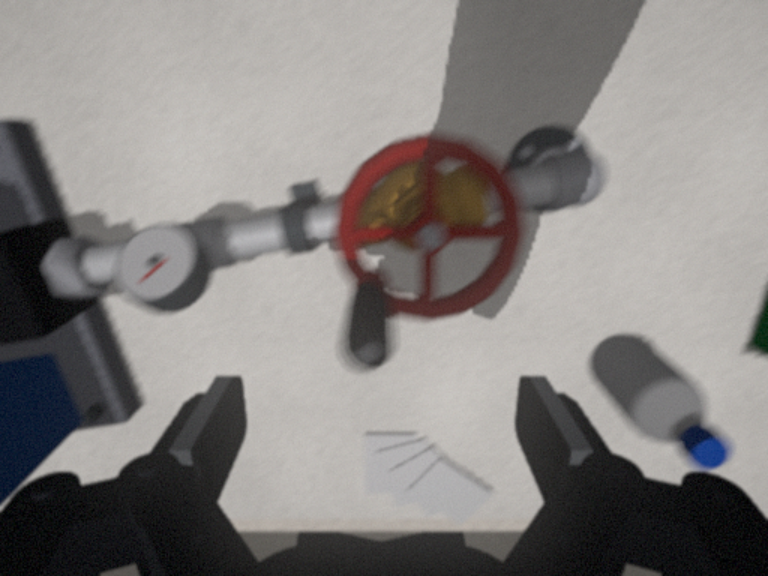

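The wrist view shows the handle top at (370,350) between the open fingers. The picture is blurred because the arm was still settling, so I let it settle and measure again.

>>> drive_tool([
  {"gripper": 85, "x": -6, "y": -4, "z": 0, "rx": 0, "ry": 0, "rz": 0},
  {"gripper": 85, "x": 0, "y": 0, "z": 0, "rx": 0, "ry": 0, "rz": 0},
  {"gripper": 85, "x": 0, "y": 0, "z": 0, "rx": 0, "ry": 0, "rz": 0},
  {"gripper": 85, "x": 0, "y": 0, "z": 0, "rx": 0, "ry": 0, "rz": 0},
  {"gripper": 85, "x": 0, "y": 0, "z": 0, "rx": 0, "ry": 0, "rz": 0},
])

```text
clock: 3.32
position: [0.629, -0.063, 0.2611]
orientation: [[-1.0, -0.0, 0.001], [-0.0, 1.0, -0.0], [-0.001, -0.0, -1.0]]
ft_force: [0.8, 0.4, 0.4]
finger_gap: 0.991
```

```bash
python3 - <<'E'
from bench import vision,status
from h import *
import cv2
from scipy.optimize import least_squares
print(status.state()['position'])
for k in range(2):
    c=vision.calibration("wrist");p,d=vision.camera("wrist");W=cloud(d,c)
    m=(W[...,2]>.209)&(W[...,2]<.222)&(np.hypot(W[...,0]-.63,W[...,1]+.065)<.03)
    w=W[m];print('top',m.sum(),w.mean(0),(w.min(0)+w.max(0))/2)
    hsv=cv2.cvtColor(p,cv2.COLOR_RGB2HSV)
    m=(W[...,2]>.155)&(W[...,2]<.207)&(np.hypot(W[...,0]-.63,W[...,1]+.065)<.03)&(hsv[...,2]<110)
    q=W[m];g=least_squares(lambda a:np.hypot(q[:,0]-a[0],q[:,1]-a[1])-.011,q[:,:2].mean(0),loss='soft_l1',f_scale=.002);print('cyl',g.x)
    m=((hsv[...,0]<8)|(hsv[...,0]>172))&(hsv[...,1]>130)&(d>0)&(abs(W[...,2]-.14)<.012)
    w=W[m];w=w[(np.hypot(w[:,0]-.598,w[:,1]+.031)>.036)&(np.hypot(w[:,0]-.598,w[:,1]+.031)<.06)]
    f=least_squares(lambda q:np.hypot(w[:,0]-q[0],w[:,1]-q[1])-q[2],[.598,-.031,.045],loss='soft_l1',f_scale=.003);print('wheel',f.x,len(w))
E
```

```text
[ 0.62901881 -0.06303151  0.26106696]
top 815 [ 0.62664197 -0.06560582  0.21371945] [ 0.62742452 -0.06587546  0.21325813]
cyl [ 0.62916067 -0.06565382]
wheel [ 0.59596097 -0.03411946  0.04359581] 2822
top 832 [ 0.62657139 -0.06556602  0.21364943] [ 0.6276152  -0.06543535  0.21337438]
cyl [ 0.62916768 -0.06565236]
wheel [ 0.5957894  -0.03421476  0.04351961] 2807
```

>>> drive_tool([
  {"gripper": 85, "x": 0, "y": -2, "z": 16, "rx": 0, "ry": 0, "rz": 0},
  {"gripper": 85, "x": 0, "y": 0, "z": 16, "rx": 0, "ry": 0, "rz": 0},
  {"gripper": 85, "x": 0, "y": 0, "z": 16, "rx": 0, "ry": 0, "rz": 0},
  {"gripper": 85, "x": 0, "y": 0, "z": 16, "rx": 0, "ry": 0, "rz": 0},
  {"gripper": 85, "x": 0, "y": 0, "z": 14, "rx": 0, "ry": 0, "rz": 0},
  {"gripper": 85, "x": 0, "y": 0, "z": 0, "rx": 0, "ry": 0, "rz": 0},
  {"gripper": 10, "x": 0, "y": 0, "z": 0, "rx": 0, "ry": 0, "rz": 0},
  {"gripper": 10, "x": 0, "y": 0, "z": 0, "rx": 0, "ry": 0, "rz": 0},
  {"gripper": 10, "x": 0, "y": 0, "z": 0, "rx": 0, "ry": 0, "rz": 0},
  {"gripper": 10, "x": 0, "y": 0, "z": 0, "rx": 0, "ry": 0, "rz": 0},
  {"gripper": 10, "x": 0, "y": 0, "z": 0, "rx": 0, "ry": 0, "rz": 0},
  {"gripper": 10, "x": 0, "y": 0, "z": 0, "rx": 0, "ry": 0, "rz": 0},
])

```text
clock: 4.42
position: [0.6294, -0.0658, 0.1834]
orientation: [[-1.0, 0.001, 0.001], [0.001, 1.0, 0.0], [-0.001, 0.0, -1.0]]
ft_force: [-1.7, 1.8, 3.6]
finger_gap: 0.245
```

>>> drive_tool([
  {"gripper": 10, "x": 0, "y": 0, "z": 0, "rx": 0, "ry": 0, "rz": 0},
  {"gripper": 10, "x": 0, "y": 0, "z": 0, "rx": 0, "ry": 0, "rz": 0},
  {"gripper": 10, "x": 0, "y": 0, "z": 0, "rx": 0, "ry": 0, "rz": 0},
  {"gripper": 10, "x": 0, "y": 0, "z": 0, "rx": 0, "ry": 0, "rz": 0},
  {"gripper": 10, "x": 0, "y": 0, "z": 0, "rx": 0, "ry": 0, "rz": 0},
  {"gripper": 10, "x": 0, "y": 0, "z": 0, "rx": 0, "ry": 0, "rz": 0},
])

```text
clock: 4.92
position: [0.6294, -0.0658, 0.1833]
orientation: [[-1.0, 0.001, 0.001], [0.001, 1.0, 0.0], [-0.001, 0.0, -1.0]]
ft_force: [-2.7, 3.3, 5.8]
finger_gap: 0.238
```

```bash
python3 - <<'E'
from bench import vision,status
import cv2
p,d=vision.camera("wrist")
s=status.state();print(s['position'],s['ft_force'],s['finger_gap'])
cv2.imwrite("pics/w2.png",cv2.resize(p,(768,576))[:,:,::-1])
E
```

```text
[ 0.62942505 -0.06581363  0.1833119 ] [-3.00583063  1.50917362  5.36498129] 0.24422308390965664
```

View pics/w2.png

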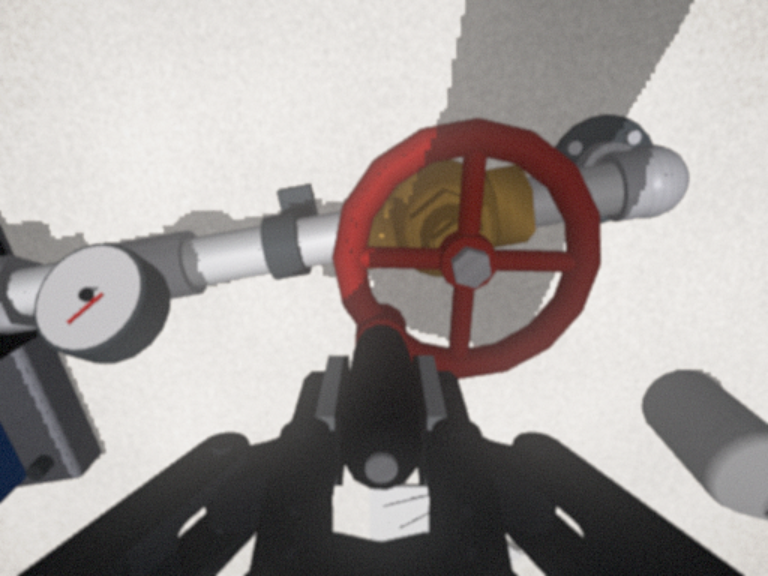

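The handle is held between the pads at (380,420). The gap reads about 20 mm, which fits the 22 mm handle. Now I make the circle table.

```bash
cat > tab.py <<'E'
import sys,numpy as np,json
a0,st,n=map(float,sys.argv[1:4]); r=45.
a=np.radians(a0+st*np.arange(int(n)+1))
P=np.round(np.c_[-r*np.cos(a),r*np.sin(a)],1)
print(json.dumps([{"gripper":10,"x":round(float(q[0]),1),"y":round(float(q[1]),1),"z":0,"rx":0,"ry":0,"rz":0} for q in np.diff(P,axis=0)]))
E
python3 tab.py -46 -10 12
```

```text
[{"gripper": 10, "x": 6.1, "y": -4.9, "z": 0, "rx": 0, "ry": 0, "rz": 0}, {"gripper": 10, "x": 6.9, "y": -3.8, "z": 0, "rx": 0, "ry": 0, "rz": 0}, {"gripper": 10, "x": 7.4, "y": -2.6, "z": 0, "rx": 0, "ry": 0, "rz": 0}, {"gripper": 10, "x": 7.8, "y": -1.2, "z": 0, "rx": 0, "ry": 0, "rz": 0}, {"gripper": 10, "x": 7.8, "y": 0.1, "z": 0, "rx": 0, "ry": 0, "rz": 0}, {"gripper": 10, "x": 7.7, "y": 1.5, "z": 0, "rx": 0, "ry": 0, "rz": 0}, {"gripper": 10, "x": 7.3, "y": 2.9, "z": 0, "rx": 0, "ry": 0, "rz": 0}, {"gripper": 10, "x": 6.8, "y": 4.0, "z": 0, "rx": 0, "ry": 0, "rz": 0}, {"gripper": 10, "x": 5.9, "y": 5.1, "z": 0, "rx": 0, "ry": 0, "rz": 0}, {"gripper": 10, "x": 4.9, "y": 6.1, "z": 0, "rx": 0, "ry": 0, "rz": 0}, {"gripper": 10, "x": 3.8, "y": 6.9, "z": 0, "rx": 0, "ry": 0, "rz": 0}, {"gripper": 10, "x": 2.6, "y": 7.4, "z": 0, "rx": 0, "ry": 0, "rz": 0}]
```

First arc: 9 rows (90°), staying short of a possible stop.

>>> drive_tool([
  {"gripper": 10, "x": 6.1, "y": -4.9, "z": 0, "rx": 0, "ry": 0, "rz": 0},
  {"gripper": 10, "x": 6.9, "y": -3.8, "z": 0, "rx": 0, "ry": 0, "rz": 0},
  {"gripper": 10, "x": 7.4, "y": -2.6, "z": 0, "rx": 0, "ry": 0, "rz": 0},
  {"gripper": 10, "x": 7.8, "y": -1.2, "z": 0, "rx": 0, "ry": 0, "rz": 0},
  {"gripper": 10, "x": 7.8, "y": 0.1, "z": 0, "rx": 0, "ry": 0, "rz": 0},
  {"gripper": 10, "x": 7.7, "y": 1.5, "z": 0, "rx": 0, "ry": 0, "rz": 0},
  {"gripper": 10, "x": 7.3, "y": 2.9, "z": 0, "rx": 0, "ry": 0, "rz": 0},
  {"gripper": 10, "x": 6.8, "y": 4.0, "z": 0, "rx": 0, "ry": 0, "rz": 0},
  {"gripper": 10, "x": 5.9, "y": 5.1, "z": 0, "rx": 0, "ry": 0, "rz": 0},
  {"gripper": 10, "x": 0, "y": 0, "z": 0, "rx": 0, "ry": 0, "rz": 0},
  {"gripper": 10, "x": 0, "y": 0, "z": 0, "rx": 0, "ry": 0, "rz": 0},
])

```text
clock: 5.88
position: [0.5658, -0.0644, 0.1833]
orientation: [[-1.0, 0.0, 0.001], [0.0, 1.0, 0.001], [-0.001, 0.001, -1.0]]
ft_force: [-0.1, 3.8, 7.1]
finger_gap: 0.247
```

```bash
python3 - <<'E'
from bench import vision,status
import cv2
p,d=vision.camera("wrist")
s=status.state();print(s['position'],s['ft_force'],s['finger_gap'])
cv2.imwrite("pics/w3.png",cv2.resize(p,(768,576))[:,:,::-1])
E
```

```text
[ 0.56591396 -0.06451918  0.18325724] [0.24343909 6.07109675 7.23188198] 0.2448403961661319
```

View pics/w3.png

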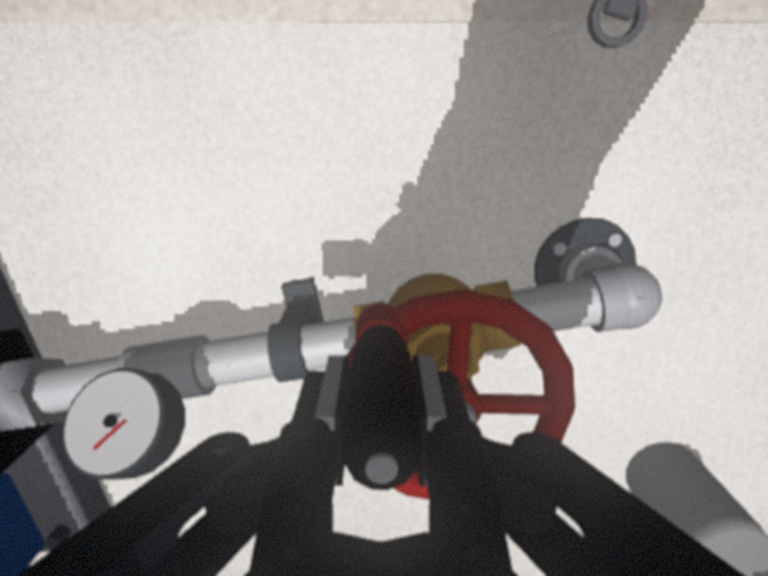

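The wheel followed and the grip is unchanged, with the handle still at (380,420). I continue carefully toward the possible stop at about 190°.

>>> drive_tool([
  {"gripper": 10, "x": 4.9, "y": 6.1, "z": 0, "rx": 0, "ry": 0, "rz": 0},
  {"gripper": 10, "x": 3.8, "y": 6.9, "z": 0, "rx": 0, "ry": 0, "rz": 0},
  {"gripper": 10, "x": 2.6, "y": 7.4, "z": 0, "rx": 0, "ry": 0, "rz": 0},
  {"gripper": 10, "x": 0, "y": 0, "z": 0, "rx": 0, "ry": 0, "rz": 0},
])

```text
clock: 6.27
position: [0.5546, -0.0441, 0.1833]
orientation: [[-1.0, 0.001, 0.002], [0.001, 1.0, -0.001], [-0.002, -0.001, -1.0]]
ft_force: [0.8, 2.7, 8.5]
finger_gap: 0.244
```

```bash
python3 tab.py -166 -4 8
```

```text
[{"gripper": 10, "x": 0.6, "y": 3.1, "z": 0, "rx": 0, "ry": 0, "rz": 0}, {"gripper": 10, "x": 0.5, "y": 3.1, "z": 0, "rx": 0, "ry": 0, "rz": 0}, {"gripper": 10, "x": 0.2, "y": 3.1, "z": 0, "rx": 0, "ry": 0, "rz": 0}, {"gripper": 10, "x": 0.0, "y": 3.2, "z": 0, "rx": 0, "ry": 0, "rz": 0}, {"gripper": 10, "x": -0.2, "y": 3.1, "z": 0, "rx": 0, "ry": 0, "rz": 0}, {"gripper": 10, "x": -0.5, "y": 3.1, "z": 0, "rx": 0, "ry": 0, "rz": 0}, {"gripper": 10, "x": -0.6, "y": 3.1, "z": 0, "rx": 0, "ry": 0, "rz": 0}, {"gripper": 10, "x": -0.9, "y": 3.0, "z": 0, "rx": 0, "ry": 0, "rz": 0}]
```

>>> drive_tool([
  {"gripper": 10, "x": 0.6, "y": 3.1, "z": 0, "rx": 0, "ry": 0, "rz": 0},
  {"gripper": 10, "x": 0, "y": 0, "z": 0, "rx": 0, "ry": 0, "rz": 0},
])

```text
clock: 6.43
position: [0.5541, -0.0418, 0.1833]
orientation: [[-1.0, 0.001, 0.001], [0.001, 1.0, -0.001], [-0.001, -0.001, -1.0]]
ft_force: [0.3, -0.6, 7.8]
finger_gap: 0.242
```

>>> drive_tool([
  {"gripper": 10, "x": 0.5, "y": 3.1, "z": 0, "rx": 0, "ry": 0, "rz": 0},
  {"gripper": 10, "x": 0, "y": 0, "z": 0, "rx": 0, "ry": 0, "rz": 0},
])

```text
clock: 6.6
position: [0.5537, -0.0389, 0.1833]
orientation: [[-1.0, 0.001, 0.001], [0.001, 1.0, -0.002], [-0.001, -0.002, -1.0]]
ft_force: [0.2, -0.8, 8.4]
finger_gap: 0.241
```

>>> drive_tool([
  {"gripper": 10, "x": 0.2, "y": 3.1, "z": 0, "rx": 0, "ry": 0, "rz": 0},
  {"gripper": 10, "x": 0, "y": 0, "z": 0, "rx": 0, "ry": 0, "rz": 0},
])

```text
clock: 6.77
position: [0.5534, -0.0358, 0.1833]
orientation: [[-1.0, 0.001, 0.001], [0.001, 1.0, -0.002], [-0.001, -0.002, -1.0]]
ft_force: [-1.1, -2.2, 8.2]
finger_gap: 0.243
```

>>> drive_tool([
  {"gripper": 10, "x": 0, "y": 3.2, "z": 0, "rx": 0, "ry": 0, "rz": 0},
  {"gripper": 10, "x": -0.2, "y": 3.1, "z": 0, "rx": 0, "ry": 0, "rz": 0},
  {"gripper": 10, "x": 0, "y": 0, "z": 0, "rx": 0, "ry": 0, "rz": 0},
])

```text
clock: 7.02
position: [0.5535, -0.0294, 0.1833]
orientation: [[-1.0, 0.001, 0.001], [0.001, 1.0, -0.001], [-0.001, -0.001, -1.0]]
ft_force: [-0.8, -1.9, 8.6]
finger_gap: 0.249
```

>>> drive_tool([
  {"gripper": 10, "x": -0.5, "y": 3.1, "z": 0, "rx": 0, "ry": 0, "rz": 0},
  {"gripper": 10, "x": -0.6, "y": 3.1, "z": 0, "rx": 0, "ry": 0, "rz": 0},
  {"gripper": 10, "x": -0.9, "y": 3.0, "z": 0, "rx": 0, "ry": 0, "rz": 0},
  {"gripper": 10, "x": 0, "y": 0, "z": 0, "rx": 0, "ry": 0, "rz": 0},
])

```text
clock: 7.35
position: [0.5553, -0.02, 0.1833]
orientation: [[-1.0, 0.001, 0.0], [0.001, 1.0, -0.001], [-0.0, -0.001, -1.0]]
ft_force: [-2.5, -0.8, 9.6]
finger_gap: 0.248
```

```bash
python3 tab.py -198 -12 12;python3 tab.py -342 -12 12
```

```text
[{"gripper": 10, "x": -3.8, "y": 8.6, "z": 0, "rx": 0, "ry": 0, "rz": 0}, {"gripper": 10, "x": -5.6, "y": 7.6, "z": 0, "rx": 0, "ry": 0, "rz": 0}, {"gripper": 10, "x": -6.9, "y": 6.3, "z": 0, "rx": 0, "ry": 0, "rz": 0}, {"gripper": 10, "x": -8.2, "y": 4.7, "z": 0, "rx": 0, "ry": 0, "rz": 0}, {"gripper": 10, "x": -8.9, "y": 2.9, "z": 0, "rx": 0, "ry": 0, "rz": 0}, {"gripper": 10, "x": -9.4, "y": 1.0, "z": 0, "rx": 0, "ry": 0, "rz": 0}, {"gripper": 10, "x": -9.4, "y": -1.0, "z": 0, "rx": 0, "ry": 0, "rz": 0}, {"gripper": 10, "x": -8.9, "y": -2.9, "z": 0, "rx": 0, "ry": 0, "rz": 0}, {"gripper": 10, "x": -8.2, "y": -4.7, "z": 0, "rx": 0, "ry": 0, "rz": 0}, {"gripper": 10, "x": -6.9, "y": -6.3, "z": 0, "rx": 0, "ry": 0, "rz": 0}, {"gripper": 10, "x": -5.6, "y": -7.6, "z": 0, "rx": 0, "ry": 0, "rz": 0}, {"gripper": 10, "x": -3.8, "y": -8.6, "z": 0, "rx": 0, "ry": 0, "rz": 0}]
[{"gripper": 10, "x": -2.0, "y": -9.2, "z": 0, "rx": 0, "ry": 0, "rz": 0}, {"gripper": 10, "x": 0.0, "y": -9.4, "z": 0, "rx": 0, "ry": 0, "rz": 0}, {"gripper": 10, "x": 2.0, "y": -9.2, "z": 0, "rx": 0, "ry": 0, "rz": 0}, {"gripper": 10, "x": 3.8, "y": -8.6, "z": 0, "rx": 0, "ry": 0, "rz": 0}, {"gripper": 10, "x": 5.6, "y": -7.6, "z": 0, "rx": 0, "ry": 0, "rz": 0}, {"gripper": 10, "x": 6.9, "y": -6.3, "z": 0, "rx": 0, "ry": 0, "rz": 0}, {"gripper": 10, "x": 8.2, "y": -4.7, "z": 0, "rx": 0, "ry": 0, "rz": 0}, {"gripper": 10, "x": 8.9, "y": -2.9, "z": 0, "rx": 0, "ry": 0, "rz": 0}, {"gripper": 10, "x": 9.4, "y": -1.0, "z": 0, "rx": 0, "ry": 0, "rz": 0}, {"gripper": 10, "x": 9.4, "y": 1.0, "z": 0, "rx": 0, "ry": 0, "rz": 0}, {"gripper": 10, "x": 8.9, "y": 2.9, "z": 0, "rx": 0, "ry": 0, "rz": 0}, {"gripper": 10, "x": 8.2, "y": 4.7, "z": 0, "rx": 0, "ry": 0, "rz": 0}]
```

There is no stop in this first pass of about 190°, so the valve was more than one turn open. I keep winding.

>>> drive_tool([
  {"gripper": 10, "x": -3.8, "y": 8.6, "z": 0, "rx": 0, "ry": 0, "rz": 0},
  {"gripper": 10, "x": -5.6, "y": 7.6, "z": 0, "rx": 0, "ry": 0, "rz": 0},
  {"gripper": 10, "x": -6.9, "y": 6.3, "z": 0, "rx": 0, "ry": 0, "rz": 0},
  {"gripper": 10, "x": -8.2, "y": 4.7, "z": 0, "rx": 0, "ry": 0, "rz": 0},
  {"gripper": 10, "x": -8.9, "y": 2.9, "z": 0, "rx": 0, "ry": 0, "rz": 0},
  {"gripper": 10, "x": -9.4, "y": 1.0, "z": 0, "rx": 0, "ry": 0, "rz": 0},
  {"gripper": 10, "x": -9.4, "y": -1.0, "z": 0, "rx": 0, "ry": 0, "rz": 0},
  {"gripper": 10, "x": -8.9, "y": -2.9, "z": 0, "rx": 0, "ry": 0, "rz": 0},
  {"gripper": 10, "x": -8.2, "y": -4.7, "z": 0, "rx": 0, "ry": 0, "rz": 0},
  {"gripper": 10, "x": -6.9, "y": -6.3, "z": 0, "rx": 0, "ry": 0, "rz": 0},
  {"gripper": 10, "x": -5.6, "y": -7.6, "z": 0, "rx": 0, "ry": 0, "rz": 0},
  {"gripper": 10, "x": -3.8, "y": -8.6, "z": 0, "rx": 0, "ry": 0, "rz": 0},
])

```text
clock: 8.35
position: [0.6413, -0.0194, 0.1833]
orientation: [[-1.0, 0.0, 0.001], [0.0, 1.0, 0.001], [-0.001, 0.001, -1.0]]
ft_force: [-4.2, 2.5, 9.8]
finger_gap: 0.247
```

```bash
python3 - <<'E'
from bench import vision,status
import cv2
p,d=vision.camera("wrist")
s=status.state();print(s['position'],s['ft_force'],s['finger_gap'])
cv2.imwrite("pics/w4.png",cv2.resize(p,(768,576))[:,:,::-1])
E
```

```text
[ 0.64179121 -0.02132778  0.1832714 ] [-0.92783951  2.20836881 10.23518195] 0.2480431806471025
```

View pics/w4.png

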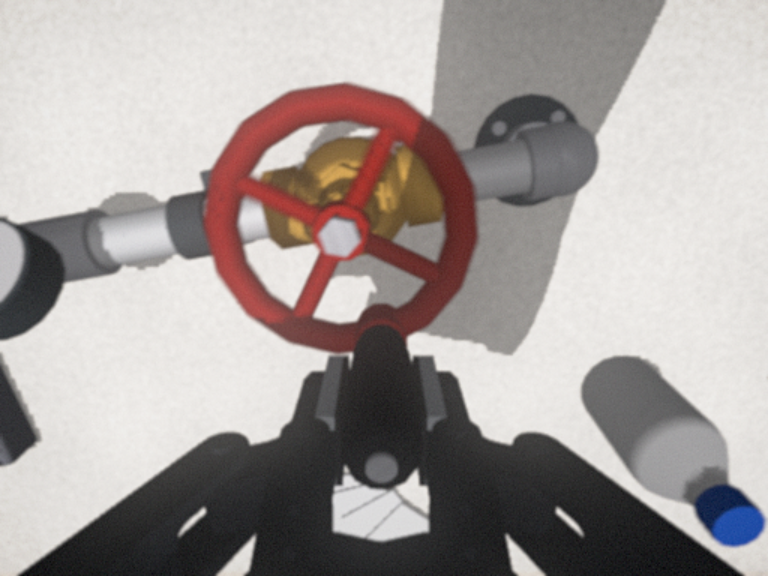

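The handle is still well held at (380,420) and the wheel has followed to about 18°. Next arc.

>>> drive_tool([
  {"gripper": 10, "x": -2.0, "y": -9.2, "z": 0, "rx": 0, "ry": 0, "rz": 0},
  {"gripper": 10, "x": 0.0, "y": -9.4, "z": 0, "rx": 0, "ry": 0, "rz": 0},
  {"gripper": 10, "x": 2.0, "y": -9.2, "z": 0, "rx": 0, "ry": 0, "rz": 0},
  {"gripper": 10, "x": 3.8, "y": -8.6, "z": 0, "rx": 0, "ry": 0, "rz": 0},
  {"gripper": 10, "x": 5.6, "y": -7.6, "z": 0, "rx": 0, "ry": 0, "rz": 0},
  {"gripper": 10, "x": 6.9, "y": -6.3, "z": 0, "rx": 0, "ry": 0, "rz": 0},
  {"gripper": 10, "x": 8.2, "y": -4.7, "z": 0, "rx": 0, "ry": 0, "rz": 0},
  {"gripper": 10, "x": 8.9, "y": -2.9, "z": 0, "rx": 0, "ry": 0, "rz": 0},
  {"gripper": 10, "x": 9.4, "y": -1.0, "z": 0, "rx": 0, "ry": 0, "rz": 0},
  {"gripper": 10, "x": 9.4, "y": 1.0, "z": 0, "rx": 0, "ry": 0, "rz": 0},
  {"gripper": 10, "x": 8.9, "y": 2.9, "z": 0, "rx": 0, "ry": 0, "rz": 0},
  {"gripper": 10, "x": 8.2, "y": 4.7, "z": 0, "rx": 0, "ry": 0, "rz": 0},
])

```text
clock: 9.4
position: [0.5724, -0.0702, 0.1833]
orientation: [[-1.0, 0.001, 0.003], [0.001, 1.0, 0.0], [-0.003, 0.0, -1.0]]
ft_force: [7.5, 3.3, 6.1]
finger_gap: 0.245
```

```bash
python3 tab.py -486 -8 4;python3 tab.py -518 -3 8
```

```text
[{"gripper": 10, "x": 4.8, "y": 4.0, "z": 0, "rx": 0, "ry": 0, "rz": 0}, {"gripper": 10, "x": 4.2, "y": 4.7, "z": 0, "rx": 0, "ry": 0, "rz": 0}, {"gripper": 10, "x": 3.5, "y": 5.2, "z": 0, "rx": 0, "ry": 0, "rz": 0}, {"gripper": 10, "x": 2.7, "y": 5.6, "z": 0, "rx": 0, "ry": 0, "rz": 0}]
[{"gripper": 10, "x": 0.8, "y": 2.2, "z": 0, "rx": 0, "ry": 0, "rz": 0}, {"gripper": 10, "x": 0.8, "y": 2.3, "z": 0, "rx": 0, "ry": 0, "rz": 0}, {"gripper": 10, "x": 0.5, "y": 2.3, "z": 0, "rx": 0, "ry": 0, "rz": 0}, {"gripper": 10, "x": 0.5, "y": 2.3, "z": 0, "rx": 0, "ry": 0, "rz": 0}, {"gripper": 10, "x": 0.4, "y": 2.3, "z": 0, "rx": 0, "ry": 0, "rz": 0}, {"gripper": 10, "x": 0.2, "y": 2.4, "z": 0, "rx": 0, "ry": 0, "rz": 0}, {"gripper": 10, "x": 0.1, "y": 2.3, "z": 0, "rx": 0, "ry": 0, "rz": 0}, {"gripper": 10, "x": 0.0, "y": 2.4, "z": 0, "rx": 0, "ry": 0, "rz": 0}]
```

>>> drive_tool([
  {"gripper": 10, "x": 4.8, "y": 4.0, "z": 0, "rx": 0, "ry": 0, "rz": 0},
  {"gripper": 10, "x": 4.2, "y": 4.7, "z": 0, "rx": 0, "ry": 0, "rz": 0},
  {"gripper": 10, "x": 3.5, "y": 5.2, "z": 0, "rx": 0, "ry": 0, "rz": 0},
  {"gripper": 10, "x": 2.7, "y": 5.6, "z": 0, "rx": 0, "ry": 0, "rz": 0},
  {"gripper": 10, "x": 0, "y": 0, "z": 0, "rx": 0, "ry": 0, "rz": 0},
])

```text
clock: 9.82
position: [0.5567, -0.0503, 0.1833]
orientation: [[-1.0, 0.001, 0.002], [0.001, 1.0, -0.001], [-0.002, -0.001, -1.0]]
ft_force: [0.1, 1.6, 7.6]
finger_gap: 0.244
```

>>> drive_tool([
  {"gripper": 10, "x": 0.8, "y": 2.2, "z": 0, "rx": 0, "ry": 0, "rz": 0},
  {"gripper": 10, "x": 0, "y": 0, "z": 0, "rx": 0, "ry": 0, "rz": 0},
])

```text
clock: 9.98
position: [0.5561, -0.0488, 0.1833]
orientation: [[-1.0, 0.001, 0.002], [0.001, 1.0, -0.001], [-0.002, -0.001, -1.0]]
ft_force: [2.4, 0.0, 6.8]
finger_gap: 0.242
```

>>> drive_tool([
  {"gripper": 10, "x": 0.8, "y": 2.3, "z": 0, "rx": 0, "ry": 0, "rz": 0},
  {"gripper": 10, "x": 0, "y": 0, "z": 0, "rx": 0, "ry": 0, "rz": 0},
])

```text
clock: 10.15
position: [0.5554, -0.0466, 0.1833]
orientation: [[-1.0, 0.001, 0.002], [0.001, 1.0, -0.001], [-0.002, -0.001, -1.0]]
ft_force: [1.2, -1.1, 6.1]
finger_gap: 0.245
```

>>> drive_tool([
  {"gripper": 10, "x": 0.5, "y": 2.3, "z": 0, "rx": 0, "ry": 0, "rz": 0},
  {"gripper": 10, "x": 0, "y": 0, "z": 0, "rx": 0, "ry": 0, "rz": 0},
])

```text
clock: 10.32
position: [0.5547, -0.0444, 0.1833]
orientation: [[-1.0, 0.001, 0.001], [0.001, 1.0, -0.002], [-0.001, -0.002, -1.0]]
ft_force: [0.4, -1.5, 7.1]
finger_gap: 0.245
```

Now at about -527° and no stop yet. I continue in small steps.

>>> drive_tool([
  {"gripper": 10, "x": 0.5, "y": 2.3, "z": 0, "rx": 0, "ry": 0, "rz": 0},
  {"gripper": 10, "x": 0, "y": 0, "z": 0, "rx": 0, "ry": 0, "rz": 0},
])

```text
clock: 10.48
position: [0.5542, -0.0421, 0.1833]
orientation: [[-1.0, 0.001, 0.001], [0.001, 1.0, -0.002], [-0.001, -0.002, -1.0]]
ft_force: [1.2, -2.1, 8.6]
finger_gap: 0.243
```

>>> drive_tool([
  {"gripper": 10, "x": 0.4, "y": 2.3, "z": 0, "rx": 0, "ry": 0, "rz": 0},
  {"gripper": 10, "x": 0, "y": 0, "z": 0, "rx": 0, "ry": 0, "rz": 0},
])

```text
clock: 10.65
position: [0.554, -0.0408, 0.1833]
orientation: [[-1.0, 0.002, 0.002], [0.002, 1.0, -0.004], [-0.002, -0.004, -1.0]]
ft_force: [1.0, -7.5, 6.1]
finger_gap: 0.246
```

>>> drive_tool([
  {"gripper": 10, "x": 0.2, "y": 2.4, "z": 0, "rx": 0, "ry": 0, "rz": 0},
  {"gripper": 10, "x": 0, "y": 0, "z": 0, "rx": 0, "ry": 0, "rz": 0},
])

```text
clock: 10.82
position: [0.554, -0.0405, 0.1833]
orientation: [[-1.0, 0.003, 0.002], [0.003, 1.0, -0.008], [-0.002, -0.008, -1.0]]
ft_force: [0.7, -18.7, 5.4]
finger_gap: 0.245
```

The stop is felt at about 190°: the TCP has halted and the side force rose to 19 N, where the press frame predicts it. I push slightly and hold.

>>> drive_tool([
  {"gripper": 10, "x": 0, "y": 1.5, "z": 0, "rx": 0, "ry": 0, "rz": 0},
  {"gripper": 10, "x": 0, "y": 0, "z": 0, "rx": 0, "ry": 0, "rz": 0},
  {"gripper": 10, "x": 0, "y": 0, "z": 0, "rx": 0, "ry": 0, "rz": 0},
  {"gripper": 10, "x": 0, "y": 0, "z": 0, "rx": 0, "ry": 0, "rz": 0},
  {"gripper": 10, "x": 0, "y": 0, "z": 0, "rx": 0, "ry": 0, "rz": 0},
])

```text
clock: 11.23
position: [0.554, -0.0403, 0.1833]
orientation: [[-1.0, 0.005, 0.001], [0.005, 1.0, -0.01], [-0.002, -0.01, -1.0]]
ft_force: [1.0, -24.3, 3.4]
finger_gap: 0.245
```

```bash
python3 - <<'E'
from bench import vision,status
import cv2
p,d=vision.camera("wrist")
s=status.state();print(s['position'],s['ft_force'],s['finger_gap'],s['dq'])
cv2.imwrite("pics/w5.png",cv2.resize(p,(768,576))[:,:,::-1])
E
python3 tab.py -537 12 12; python3 tab.py -393 12 12;python3 tab.py -249 12 12
```

```text
[ 0.55400667 -0.04034207  0.18335138] [  1.045174   -23.28817606   3.5775684 ] 0.24075568274196435 [ 0.08369481  0.02229237 -0.01261639  0.03263454  0.0002765   0.06368527]
[{"gripper": 10, "x": -1.4, "y": -9.2, "z": 0, "rx": 0, "ry": 0, "rz": 0}, {"gripper": 10, "x": -3.4, "y": -8.8, "z": 0, "rx": 0, "ry": 0, "rz": 0}, {"gripper": 10, "x": -5.1, "y": -7.9, "z": 0, "rx": 0, "ry": 0, "rz": 0}, {"gripper": 10, "x": -6.7, "y": -6.7, "z": 0, "rx": 0, "ry": 0, "rz": 0}, {"gripper": 10, "x": -7.9, "y": -5.1, "z": 0, "rx": 0, "ry": 0, "rz": 0}, {"gripper": 10, "x": -8.8, "y": -3.4, "z": 0, "rx": 0, "ry": 0, "rz": 0}, {"gripper": 10, "x": -9.2, "y": -1.4, "z": 0, "rx": 0, "ry": 0, "rz": 0}, {"gripper": 10, "x": -9.4, "y": 0.5, "z": 0, "rx": 0, "ry": 0, "rz": 0}, {"gripper": 10, "x": -9.1, "y": 2.4, "z": 0, "rx": 0, "ry": 0, "rz": 0}, {"gripper": 10, "x": -8.4, "y": 4.3, "z": 0, "rx": 0, "ry": 0, "rz": 0}, {"gripper": 10, "x": -7.3, "y": 5.9, "z": 0, "rx": 0, "ry": 0, "rz": 0}, {"gripper": 10, "x": -5.9, "y": 7.3, "z": 0, "rx": 0, "ry": 0, "rz": 0}]
[{"gripper": 10, "x": -4.3, "y": 8.4, "z": 
[... 1009 characters left out ...]
, "z": 0, "rx": 0, "ry": 0, "rz": 0}, {"gripper": 10, "x": 4.3, "y": -8.4, "z": 0, "rx": 0, "ry": 0, "rz": 0}, {"gripper": 10, "x": 2.4, "y": -9.1, "z": 0, "rx": 0, "ry": 0, "rz": 0}, {"gripper": 10, "x": 0.5, "y": -9.4, "z": 0, "rx": 0, "ry": 0, "rz": 0}, {"gripper": 10, "x": -1.4, "y": -9.2, "z": 0, "rx": 0, "ry": 0, "rz": 0}, {"gripper": 10, "x": -3.4, "y": -8.8, "z": 0, "rx": 0, "ry": 0, "rz": 0}, {"gripper": 10, "x": -5.1, "y": -7.9, "z": 0, "rx": 0, "ry": 0, "rz": 0}, {"gripper": 10, "x": -6.7, "y": -6.7, "z": 0, "rx": 0, "ry": 0, "rz": 0}, {"gripper": 10, "x": -7.9, "y": -5.1, "z": 0, "rx": 0, "ry": 0, "rz": 0}, {"gripper": 10, "x": -8.8, "y": -3.4, "z": 0, "rx": 0, "ry": 0, "rz": 0}]
```

View pics/w5.png

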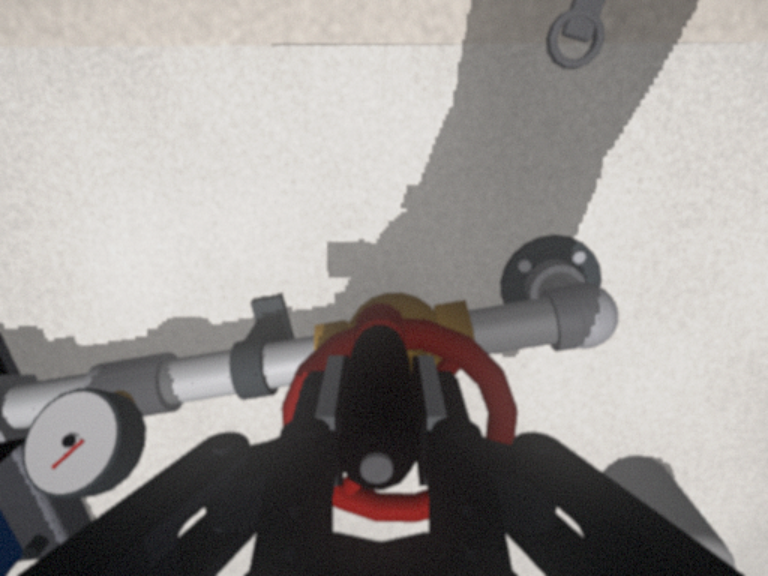

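The wheel is shut and held: the handle is at (380,420) and points toward the robot. Now I open it by two turns, 12° per row.

>>> drive_tool([
  {"gripper": 10, "x": -1.4, "y": -9.9, "z": 0, "rx": 0, "ry": 0, "rz": 0},
  {"gripper": 10, "x": -3.4, "y": -8.8, "z": 0, "rx": 0, "ry": 0, "rz": 0},
  {"gripper": 10, "x": -5.1, "y": -7.9, "z": 0, "rx": 0, "ry": 0, "rz": 0},
  {"gripper": 10, "x": -6.7, "y": -6.7, "z": 0, "rx": 0, "ry": 0, "rz": 0},
  {"gripper": 10, "x": -7.9, "y": -5.1, "z": 0, "rx": 0, "ry": 0, "rz": 0},
  {"gripper": 10, "x": -8.8, "y": -3.4, "z": 0, "rx": 0, "ry": 0, "rz": 0},
  {"gripper": 10, "x": -9.2, "y": -1.4, "z": 0, "rx": 0, "ry": 0, "rz": 0},
  {"gripper": 10, "x": -9.4, "y": 0.5, "z": 0, "rx": 0, "ry": 0, "rz": 0},
  {"gripper": 10, "x": -9.1, "y": 2.4, "z": 0, "rx": 0, "ry": 0, "rz": 0},
  {"gripper": 10, "x": -8.4, "y": 4.3, "z": 0, "rx": 0, "ry": 0, "rz": 0},
  {"gripper": 10, "x": -7.3, "y": 5.9, "z": 0, "rx": 0, "ry": 0, "rz": 0},
  {"gripper": 10, "x": -5.9, "y": 7.3, "z": 0, "rx": 0, "ry": 0, "rz": 0},
])

```text
clock: 12.28
position: [0.6357, -0.0586, 0.1832]
orientation: [[-1.0, 0.002, -0.001], [0.002, 1.0, -0.001], [0.001, -0.001, -1.0]]
ft_force: [-6.4, -1.0, 10.8]
finger_gap: 0.24
```

>>> drive_tool([
  {"gripper": 10, "x": -4.3, "y": 8.4, "z": 0, "rx": 0, "ry": 0, "rz": 0},
  {"gripper": 10, "x": -2.4, "y": 9.1, "z": 0, "rx": 0, "ry": 0, "rz": 0},
  {"gripper": 10, "x": -0.5, "y": 9.4, "z": 0, "rx": 0, "ry": 0, "rz": 0},
  {"gripper": 10, "x": 1.4, "y": 9.2, "z": 0, "rx": 0, "ry": 0, "rz": 0},
  {"gripper": 10, "x": 3.4, "y": 8.8, "z": 0, "rx": 0, "ry": 0, "rz": 0},
  {"gripper": 10, "x": 5.1, "y": 7.9, "z": 0, "rx": 0, "ry": 0, "rz": 0},
  {"gripper": 10, "x": 6.7, "y": 6.7, "z": 0, "rx": 0, "ry": 0, "rz": 0},
  {"gripper": 10, "x": 7.9, "y": 5.1, "z": 0, "rx": 0, "ry": 0, "rz": 0},
  {"gripper": 10, "x": 8.8, "y": 3.4, "z": 0, "rx": 0, "ry": 0, "rz": 0},
  {"gripper": 10, "x": 9.2, "y": 1.4, "z": 0, "rx": 0, "ry": 0, "rz": 0},
  {"gripper": 10, "x": 9.4, "y": -0.5, "z": 0, "rx": 0, "ry": 0, "rz": 0},
  {"gripper": 10, "x": 9.1, "y": -2.4, "z": 0, "rx": 0, "ry": 0, "rz": 0},
])

```text
clock: 13.28
position: [0.5826, 0.009, 0.1833]
orientation: [[-1.0, 0.0, 0.003], [0.0, 1.0, 0.001], [-0.003, 0.001, -1.0]]
ft_force: [4.3, 0.5, 6.7]
finger_gap: 0.25
```

```bash
python3 - <<'E'
from bench import vision,status
import cv2
p,d=vision.camera("wrist")
s=status.state();print(s['position'],s['ft_force'],s['finger_gap'])
cv2.imwrite("pics/w6.png",cv2.resize(p,(768,576))[:,:,::-1])
E
```

```text
[0.58121252 0.00841259 0.18329823] [0.07209394 1.88556094 7.45163098] 0.2441821714609543
```

View pics/w6.png

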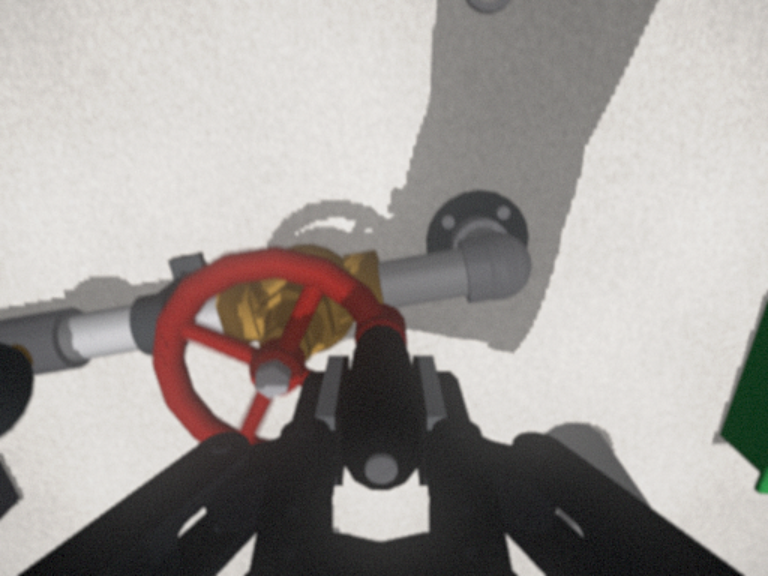

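The handle is held at (380,420), the wheel follows, and the bottle and spanner are untouched. I continue.

>>> drive_tool([
  {"gripper": 10, "x": 8.4, "y": -4.3, "z": 0, "rx": 0, "ry": 0, "rz": 0},
  {"gripper": 10, "x": 7.3, "y": -5.9, "z": 0, "rx": 0, "ry": 0, "rz": 0},
  {"gripper": 10, "x": 5.9, "y": -7.3, "z": 0, "rx": 0, "ry": 0, "rz": 0},
  {"gripper": 10, "x": 4.3, "y": -8.4, "z": 0, "rx": 0, "ry": 0, "rz": 0},
  {"gripper": 10, "x": 2.4, "y": -9.1, "z": 0, "rx": 0, "ry": 0, "rz": 0},
  {"gripper": 10, "x": 0.5, "y": -9.4, "z": 0, "rx": 0, "ry": 0, "rz": 0},
  {"gripper": 10, "x": -1.4, "y": -9.2, "z": 0, "rx": 0, "ry": 0, "rz": 0},
  {"gripper": 10, "x": -3.4, "y": -8.8, "z": 0, "rx": 0, "ry": 0, "rz": 0},
  {"gripper": 10, "x": -5.1, "y": -7.9, "z": 0, "rx": 0, "ry": 0, "rz": 0},
  {"gripper": 10, "x": -6.7, "y": -6.7, "z": 0, "rx": 0, "ry": 0, "rz": 0},
  {"gripper": 10, "x": -7.9, "y": -5.1, "z": 0, "rx": 0, "ry": 0, "rz": 0},
  {"gripper": 10, "x": -8.8, "y": -3.4, "z": 0, "rx": 0, "ry": 0, "rz": 0},
])

```text
clock: 14.33
position: [0.5866, -0.0768, 0.1832]
orientation: [[-1.0, 0.001, 0.0], [0.001, 1.0, 0.001], [-0.0, 0.001, -1.0]]
ft_force: [-2.5, 7.9, 10.2]
finger_gap: 0.24
```

>>> drive_tool([
  {"gripper": 10, "x": -9.2, "y": -1.4, "z": 0, "rx": 0, "ry": 0, "rz": 0},
  {"gripper": 10, "x": -9.4, "y": 0.5, "z": 0, "rx": 0, "ry": 0, "rz": 0},
  {"gripper": 10, "x": -9.1, "y": 2.4, "z": 0, "rx": 0, "ry": 0, "rz": 0},
  {"gripper": 10, "x": -8.4, "y": 4.3, "z": 0, "rx": 0, "ry": 0, "rz": 0},
  {"gripper": 10, "x": -7.3, "y": 5.9, "z": 0, "rx": 0, "ry": 0, "rz": 0},
  {"gripper": 10, "x": -5.9, "y": 7.3, "z": 0, "rx": 0, "ry": 0, "rz": 0},
  {"gripper": 10, "x": -4.3, "y": 8.4, "z": 0, "rx": 0, "ry": 0, "rz": 0},
  {"gripper": 10, "x": -2.4, "y": 9.1, "z": 0, "rx": 0, "ry": 0, "rz": 0},
  {"gripper": 10, "x": -0.5, "y": 9.4, "z": 0, "rx": 0, "ry": 0, "rz": 0},
  {"gripper": 10, "x": 1.4, "y": 9.2, "z": 0, "rx": 0, "ry": 0, "rz": 0},
  {"gripper": 10, "x": 3.4, "y": 8.8, "z": 0, "rx": 0, "ry": 0, "rz": 0},
  {"gripper": 10, "x": 5.1, "y": 7.9, "z": 0, "rx": 0, "ry": 0, "rz": 0},
])

```text
clock: 15.33
position: [0.6342, -0.0059, 0.1833]
orientation: [[-1.0, 0.002, 0.003], [0.002, 1.0, -0.002], [-0.003, -0.002, -1.0]]
ft_force: [1.9, -4.1, 5.6]
finger_gap: 0.246
```

```bash
python3 - <<'E'
from bench import vision,status
import cv2
p,d=vision.camera("wrist")
s=status.state();print(s['position'],s['ft_force'],s['finger_gap'])
cv2.imwrite("pics/w7.png",cv2.resize(p,(768,576))[:,:,::-1])
E
```

```text
[ 0.63296674 -0.00447097  0.18328762] [ 1.25370584 -0.75646741  7.91234952] 0.24509538286259794
```

View pics/w7.png

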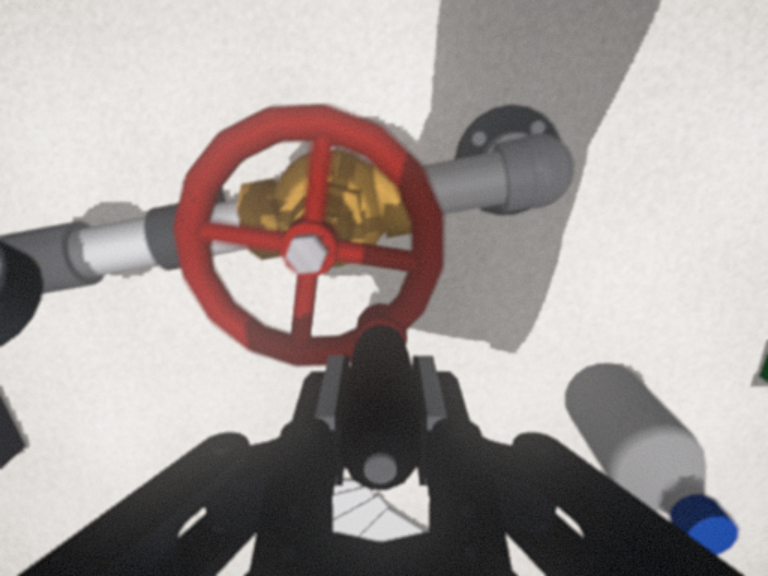

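The handle is at about 39° with roughly 569° opened, so about 150° remain. Final arc.

>>> drive_tool([
  {"gripper": 10, "x": 6.7, "y": 6.7, "z": 0, "rx": 0, "ry": 0, "rz": 0},
  {"gripper": 10, "x": 7.9, "y": 5.1, "z": 0, "rx": 0, "ry": 0, "rz": 0},
  {"gripper": 10, "x": 8.8, "y": 3.4, "z": 0, "rx": 0, "ry": 0, "rz": 0},
  {"gripper": 10, "x": 9.2, "y": 1.4, "z": 0, "rx": 0, "ry": 0, "rz": 0},
  {"gripper": 10, "x": 9.4, "y": -0.5, "z": 0, "rx": 0, "ry": 0, "rz": 0},
  {"gripper": 10, "x": 9.1, "y": -2.4, "z": 0, "rx": 0, "ry": 0, "rz": 0},
  {"gripper": 10, "x": 8.4, "y": -4.3, "z": 0, "rx": 0, "ry": 0, "rz": 0},
  {"gripper": 10, "x": 7.3, "y": -5.9, "z": 0, "rx": 0, "ry": 0, "rz": 0},
  {"gripper": 10, "x": 5.9, "y": -7.3, "z": 0, "rx": 0, "ry": 0, "rz": 0},
  {"gripper": 10, "x": 4.3, "y": -8.4, "z": 0, "rx": 0, "ry": 0, "rz": 0},
  {"gripper": 10, "x": 2.4, "y": -9.1, "z": 0, "rx": 0, "ry": 0, "rz": 0},
  {"gripper": 10, "x": 0.5, "y": -9.4, "z": 0, "rx": 0, "ry": 0, "rz": 0},
])

```text
clock: 16.38
position: [0.5533, -0.0357, 0.1833]
orientation: [[-1.0, 0.0, 0.001], [0.0, 1.0, 0.001], [-0.001, 0.001, -1.0]]
ft_force: [3.9, 4.5, 7.4]
finger_gap: 0.247
```

>>> drive_tool([
  {"gripper": 10, "x": -0.2, "y": -2.5, "z": 0, "rx": 0, "ry": 0, "rz": 0},
  {"gripper": 10, "x": -0.3, "y": -2.0, "z": 0, "rx": 0, "ry": 0, "rz": 0},
  {"gripper": 10, "x": 0, "y": 0, "z": 0, "rx": 0, "ry": 0, "rz": 0},
  {"gripper": 10, "x": 0, "y": 0, "z": 0, "rx": 0, "ry": 0, "rz": 0},
  {"gripper": 10, "x": 0, "y": 0, "z": 0, "rx": 0, "ry": 0, "rz": 0},
  {"gripper": 10, "x": 0, "y": 0, "z": 0, "rx": 0, "ry": 0, "rz": 0},
])

```text
clock: 16.88
position: [0.554, -0.0408, 0.1833]
orientation: [[-1.0, 0.001, 0.001], [0.001, 1.0, -0.001], [-0.001, -0.001, -1.0]]
ft_force: [-0.8, 0.5, 8.6]
finger_gap: 0.248
```

```bash
python3 - <<'E'
from bench import vision,status
import cv2
p,d=vision.camera("wrist")
s=status.state();print(s['position'],s['ft_force'],s['finger_gap'],s['dq'])
cv2.imwrite("pics/w8.png",cv2.resize(p,(768,576))[:,:,::-1])
E
```

```text
[ 0.5539818  -0.040808    0.18326999] [ 0.23972153 -0.3362102   8.90290577] 0.24138677050031185 [-0.06684352  0.0103035   0.02505963 -0.02918053 -0.05796888 -0.07627345]
```

View pics/w8.png

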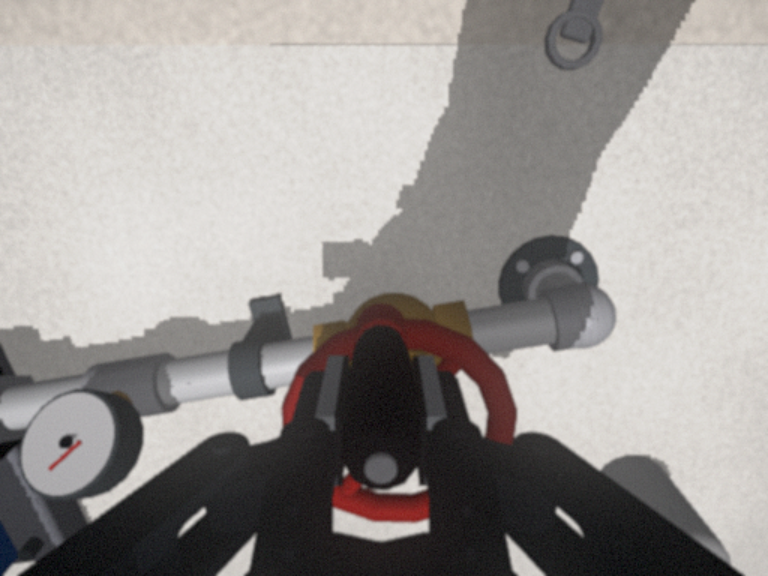

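The view matches the shut picture, with the handle at (380,420), and the TCP is within 0.5 mm of where it stood at the stop. The force is small, the arm is at rest and the grip is closed. I hand in.

```bash
python3 - <<'E'
from bench import finish_job
print(finish_job())
E
```

```text
the job is handed in; nothing more can be done
None
```

The valve was wound shut against its stop, then opened anticlockwise by two full turns, and the job was handed in with the handle still gripped. The job reports no verdict, so success rests on my own checks.

- **Closing:** I gripped the handle from above with 50 N and wound clockwise about 1⅓ turns. The stop showed at about 190°, where the press frame predicts it: the TCP halted and the side force rose to 24 N. I held it there for about 0.4 s.
- **Opening:** I led the handle 720° anticlockwise, ending at about 16.9 s of the 61 s allowed.
- **Final position:** The TCP was at (0.554, -0.0408), against (0.554, -0.0403) at the stop. That is within about 1° of two turns.
- **Grip and rest:** Side force was under 1 N, the arm was at rest, and the finger gap of 0.24 (about 20 mm) fits the 22 mm handle. The last wrist picture matched the one at the stop.
- **Not fully checked:** I took no final scene or top picture. The wrist pictures showed the bottle and the near end of the spanner where expected, and my path stayed clear of the pocket mirrors. The valve value and the finger contact force were inferred, since neither can be read directly.
- **Readings that disagreed:** The three cameras' wheel-centre estimates differed by up to 4 mm. This did not matter, because I judged the turns from the TCP position relative to the stop. I did not chase a steady vertical force of 6–10 N during the turns, which stayed well under the limits.

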